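Draw the coin tray out to its next stop and file the medal

ROBOT

A 7-joint arm with a two-finger parallel gripper is mounted at the origin on the work surface. World frame = base frame: x ahead of the robot, y to its left, z up, the work surface at z = 0. Lengths are in m, angles in rad, forces in N, time in s.
With the tool pointing down it reaches from about 0.4 to 0.85 m from the base axis. Payload 6.9 kg.
Tool frame: the origin (TCP) lies on the centre line of the jaws, within the pads' length; the fingertips stand ctrl.tip_extent ahead of it and the grasp point (between the pads) lies 5 mm behind it (ctrl.tip_extent is the distance from the TCP to the fingertips, in m); z points along the fingers, y is the line along which they close (so a half turn about z gives the same grasp; the last joint's range is limited). The gripper opens to 85 mm and grips with 20 to 120 N. Pads are 22 mm wide; open, the fingers measure 114 mm over their backs; the gripper's body (76 mm by 85 mm) begins 54 mm behind the grasp point. The pads swing forward as they close: fully open they stand 13 mm farther back than shut.
Start: joints at [-1.095, 0.507, -0.238, 1.5, 0.126, 1.149, -0.155], TCP at [0.226, 0.583, 0.245] pointing down, gripper open.
Joint ranges: [-3.08, 3.08], [-0.24, 2.05], [-1.43, 1.35], [0, 2.5], [-1.52, 4.66], [0.17, 1.96], [-2.89, 2.89]. Speed limits (rad/s): [2.39, 2.39, 3.14, 3.14, 3.14, 3.14, 3.14].

INTERFACE

Orientations are given as [roll, pitch, yaw] about the fixed x, y, z axes, in that order (R = Rz(yaw) Ry(pitch) Rx(roll)).
In Python, from rig import ctrl gives the robot as it stands.
- The arm moves only by the tool servo_tool, never from a script. Its argument "deltas" is a list of rows, each a list of 5 numbers: the finger opening in mm, from 0 to 85.4, then the shift along the world's x, y, z in mm, then the turn about the world's z in rad. A call has 1 to 5 rows; each row shifts and turns the commanded pose from where the row before left it; what a row does not reach is not made up. A row lasts 1/12 s, in which the tool goes at most 41.7 mm and 7.16 degrees, less where a joint would pass 70% of its speed; a pose out of reach is approached as far as the arm can. A call is refused whole if a number of a shift passes 41.7 or a number of a turn 0.125, either way. A call with a gripper value outside its range is refused whole. The fingers move at their own pace and stop on an object; the grip force is fixed at half the most. Time passes only in rows, so rows that do not move let the fingers close. It gives the time, the measured TCP pose, the force, the opening and the grip force at its end, in the units of the state.
- ctrl.get_state(): the state, without advancing time (a new reading comes with each control period).
- ctrl.read_camera(name): name is "scene" or "side" or "wrist"; returns (picture, depth): 384x512x3 uint8, blue, green, red; 384x512 float32, m along the optical axis (not along the pixel's ray), 0 where there is no reading.
- ctrl.get_calibration(name): a dict with "mtx" (3x3 intrinsics, pixels), "rvec" (rotation vector, rad) and "tvec" (3), from world to camera coordinates, as OpenCV has them. Camera axes: x right, y down, z forward; pixel columns grow to the right and rows downward; lengths in m; the calibration is good to about 2 mm. A picture is of the moment at which its call begins: read the wrist's pose just before it. get_calibration takes no time and is no camera call; for the wrist camera it gives the pose at the moment of the call.
- ctrl.job_done(): hands the job in; it is judged then, once.
Trained networks look in the newest picture that a camera, given by its name, has taken for a name from the list of things; names that differ only in an ending like _2 or _b are one class to them, and where a whole thing is asked for, a point or a joint stands for the part that bears it (a point fixed in the world has none). Each returns a list of dicts, best first, with "confidence" (0 to 1); they miss things now and then, are a little off and sometimes report something else, mostly with a low value. They report only what shows in the picture. A call takes as long as a camera call. They do not tell look-alikes from the thing itself.
- ctrl.recognise(label, camera): "box" ([left, top, right, bottom] in pixels, round what is visible of it).
The state is a dict: "clock": time; "joint_pos": joint angles; "joint_vel": joint speeds; "tau": joint torques, N m; "eef_pos": TCP position; "eef_rot": TCP orientation; "force": force on the tool from outside, world axes, zero at the start; "ft_torque": the same for the moment, N m; "finger_gap": finger opening in m; "finger_force": force on a finger pad.
Only numpy, scipy, OpenCV 4.12 (cv2) and the standard library are available. Lean on these libraries where they do the work, as an engineer would, in place of code of your own. Each camera call takes 0.05 s, during which the arm holds its last target. There are 200 camera calls.

TASK

Pull up the spring plunger knob of the coin tray, draw the tray towards you to the next hole of the brass strip and let the pin snap home there, feeling for the hole and never leaning hard on the pin. Then lay the copper medal in its clear square holder gently and flat into the one empty well that this brings out from under the hood. Leave everything else where it is.

Things in the scene. Friction and masses are not known exactly. Their poses are not given: they have to be found in the camera images.
- case: Fixed oak coin slide: base board 353 mm deep (x), 265 mm wide, 12 mm thick, an oak hood (top at 72 mm) over its back part. Origin on the shelf under the tray's middle line; +x points into the hood, -x is the way the tray is drawn out (towards the robot), z up. The hood's front face is 12 mm to +x of the origin; the base runs from x -218 to +135 mm.
- tray (a joint): How far the coin tray is drawn out from where it starts, in m along the case's -x; 0 = locked in its present hole, range -0.07 (pushed in) to 0.10. The tray is a 255 x 193 mm wooden board, top 28 mm above the shelf, that runs on the base with 1 to 2 N of drag.
- index_strip: Flat brass strip with round holes under the plunger, along the tray; same origin and axes as the case. The next hole outwards is in a separate stop plate, flush with the strip, that the owner clamps where he likes: 54 to 86 mm on from the present hole, its place not measured. Another hole lies 62 mm the wrong way (inwards).
- plunger (a joint): Lift of the spring plunger (black knob with steel pin) on the tray, in m, straight up. 0 = pin fully down in a hole, 0.007 = pin riding on the strip's face, 0.012 = end stop. The spring pushes down with 6 N at 0 to 11 N at 0.012. Holes have 1.25 mm play each side of the flat-tipped pin: let down off a hole it rides on the strip (3 to 5 N more drag) and drops in when drawn over one.
- knob (a point): Centre of the plunger's black knob, a ribbed upright cylinder 21 mm thick and 20 mm high (this point 9 mm above its lower end) with a 25 mm lip on its top 3 mm; starts 55 mm above the shelf and rises with the plunger. Same axes as the case. Below the knob stand a 13 mm steel barrel and, 25 mm below this point, the brass bracket.
- pin: The steel pin of the plunger, 8 mm thick, its flat tip edged by a 1 mm rounding, origin on its axis at shelf level when down. Rides with the knob. It must never bear on anything with more than 30 N: drawing or shoving the tray hard while the pin is in a hole strains it.
- well (a point): Middle of the floor of the one empty square well (blue felt), 55 x 55 mm, 4 mm deep, in the tray; starts mostly under the hood and travels with the tray. Same axes as the case (sides along x and y). Floor 24 mm above the shelf. The other wells hold bare coins that lie below the tray's top.
- medal_mid (a point): Middle of the copper medal's clear square holder, 50 x 50 x 10 mm, about 60 g, lying flat on the shelf; this point is 5 mm above its underside. x and y along its sides, z up.
- silver_coin: A like square holder 50 x 50 x 10 mm with a silver coin, not wanted, origin at the centre of its underside. Bystander.
- balance: Brass coin balance on a dark wooden foot 80 x 180 mm, 153 mm high, origin under its centre. Bystander.
- jar: Frosted glass coin jar with a brass lid, 84 mm thick, 110 mm high, origin under its centre. Bystander.
- coin_tube: Clear coin tube with a blue cap, 41 mm thick, 74 mm high, origin under its centre. Bystander.
- caliper: Slide caliper 190 mm long lying on the shelf, origin under its middle. Bystander.
- loupe: Black resin loupe, 70 x 40 x 20 mm, origin under its lens. Bystander.
- tongs: Red coin tongs 130 mm long lying on the shelf, origin under their middle. Bystander.
There are look-alikes about, which are no part of the job. Leave any turquoise look-alike of the part that bears medal_mid alone.

How it is judged:
By the outcome, as a careful person would: the job done as asked, in the order asked, and still so for the second after the job is handed in, with the robot touching nothing.
It also fails if it takes over 58 s, if anything falls off the work surface, if the arm or the gripper's body presses on something with over 40 N, if the wrist force passes 120 N, or if a joint passes its speed limit or range.

## Working session

There is one attempt and no reset: what is moved stays moved. The work goes in short steps, Python scripts to look and compute and a tool call to move; the robot and the scene stay as the last step left them, time stands still between calls to the robot, and variables do not carry over. Pictures are saved under pics/ and viewed, at most 10 in all, crops included, and the job is handed in when it is done.

Besides the shell and the picture viewer there is one more tool, called after "Call:" as name(argument=value, ...), one argument or row to a line, values as JSON. servo_tool: Moves the arm, as the interface text tells. Its arguments: {"type":"object","properties":{"deltas":{"type":"array","items":{"type":"array","items":{"type":"number"}}}},"required":["deltas"]}

```bash
mkdir -p pics; ls; cat > h.py <<'E'
import numpy as np, cv2
from rig import ctrl
def cal(n):
    c=ctrl.get_calibration(n); R=cv2.Rodrigues(np.array(c["rvec"],float))[0]
    return np.array(c["mtx"]),R,np.array(c["tvec"],float).ravel()
def cloud(n,d,C=None):
    K,R,t=C or cal(n); h,w=d.shape; u,v=np.meshgrid(np.arange(w),np.arange(h))
    p=np.stack([(u-K[0,2])/K[0,0]*d,(v-K[1,2])/K[1,1]*d,d],-1)
    P=(p-t)@R; P[d<=0]=np.nan; return P
def proj(n,X,C=None):
    K,R,t=C or cal(n); p=(np.atleast_2d(X)@R.T+t)@K.T; return p[:,:2]/p[:,2:]
E
python3 - <<'E'
from h import *
s=ctrl.get_state(); print({k:np.round(v,3) for k,v in s.items()}, ctrl.tip_extent)
for n in ("scene","side"):
    im,d=ctrl.read_camera(n); cv2.imwrite(f"pics/{n}0.png",im); P=cloud(n,d); np.save(f"{n}0.npy",P)
    for l in ("knob","well","medal_mid","silver_coin","case"):
        for r in ctrl.recognise(l,n)[:3]:
            b=np.array(r["box"]).astype(int); q=P[b[1]:b[3]+1,b[0]:b[2]+1].reshape(-1,3)
            print(n,l,round(r["confidence"],2),b,np.round(np.nanmedian(q,0),3))
E
```

```text
pics
{'clock': np.float64(0.0), 'joint_pos': array([-1.095,  0.508, -0.238,  1.501,  0.126,  1.149, -0.155]), 'joint_vel': array([-0.   ,  0.002,  0.001, -0.   , -0.   ,  0.001,  0.   ]), 'tau': array([-1.0000e-03, -6.2059e+01, -2.1870e+00, -2.4966e+01,  1.3000e-02,
        1.2000e-02, -0.0000e+00]), 'eef_pos': array([0.226, 0.582, 0.244]), 'eef_rot': array([-3.14 ,  0.   ,  2.771]), 'force': array([-0.009, -0.099,  0.576]), 'ft_torque': array([-0.018, -0.022,  0.029]), 'finger_force': np.float64(0.0), 'finger_gap': np.float64(0.085)} 0.014
scene knob 0.38 [212 172 220 176] [ 0.567 -0.161  0.06 ]
scene well 0.58 [201 171 264 229] [ 0.574 -0.048  0.027]
scene medal_mid 0.81 [353 222 373 240] [0.309 0.297 0.005]
scene medal_mid 0.78 [297 218 312 239] [0.454 0.174 0.005]
scene medal_mid 0.49 [324 230 341 251] [0.415 0.265 0.005]
scene silver_coin 0.57 [291 264 312 287] [0.58  0.303 0.004]
scene silver_coin 0.47 [199 168 263 229] [ 0.573 -0.056  0.027]
scene case 0.86 [153 165 287 262] [ 0.637 -0.023  0.016]
scene case 0.6 [200 168 264 231] [ 0.573 -0.05   0.027]
side knob 0.64 [302 217 310 228] [ 0.572 -0.166  0.059]
side well 0.91 [250 189 339 241] [ 0.595 -0.08   0.026]
side medal_mid 0.59 [150 179 173 193] [0.315 0.294 0.003]
side medal_mid 0.53 [208 187 226 198] [0.461 0.172 0.007]
side silver_coin 0.41 [223 161 244 175] [0.58  0.309 0.003]
side case 0.63 [224 166 378 266] [ 0.619 -0.09   0.014]
```

```bash
python3 - <<'E'
import cv2,numpy as np
a=cv2.imread("pics/scene0.png")[140:320,130:400];b=cv2.imread("pics/side0.png")[130:280,130:400]
a=cv2.resize(a,None,fx=2.9,fy=2.9,interpolation=3);cv2.imwrite("pics/a.png",a)
b=cv2.resize(b,None,fx=2.9,fy=2.9,interpolation=3);cv2.imwrite("pics/b.png",b)
E
```

```text
(no output)
```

View pics/a.png

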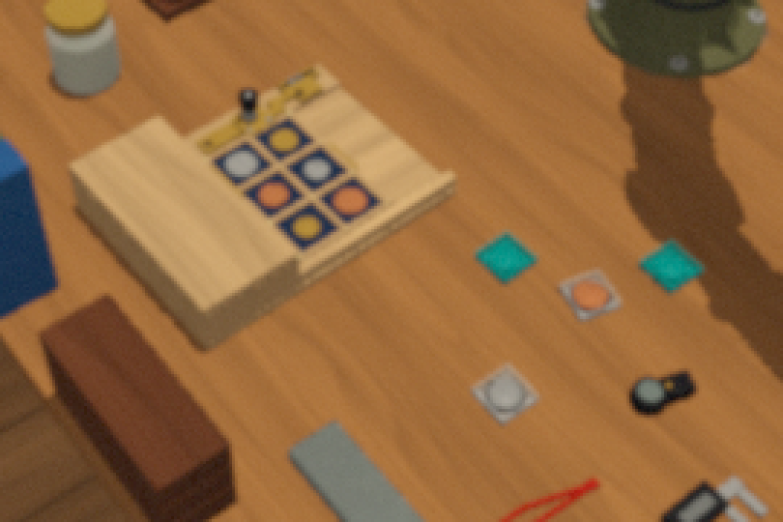

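View pics/b.png

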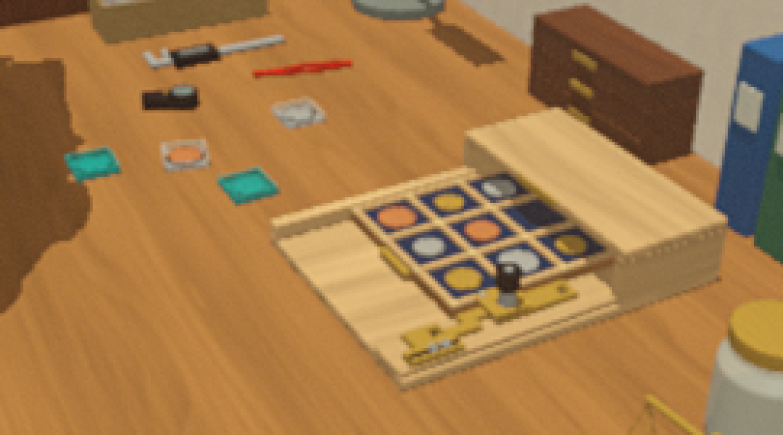

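The copper medal is at scene crop (590,293), which is full-frame (333,241), with a turquoise look-alike on either side. The knob is at (248,100) in the crop. The side view shows the empty well at crop (540,215), mostly under the hood. Next I'll fit the case's axes.

```bash
python3 - <<'E'
from h import *
Q=[]
for n in ("scene","side"):
    P=np.load(n+"0.npy"); im=cv2.imread(f"pics/{n}0.png"); p=P.reshape(-1,3)
    for nm,zl,zh in (("hood",.066,.078),):
        m=((P[...,2]>zl)&(P[...,2]<zh)&(P[...,0]>.5)&(P[...,0]<.9)&(abs(P[...,1]+.05)<.25)).astype(np.uint8)
        m=cv2.morphologyEx(m,cv2.MORPH_OPEN,np.ones((3,3)))
        k,l,s,c=cv2.connectedComponentsWithStats(m); i=1+s[1:,4].argmax(); q=P[l==i]
        r=cv2.minAreaRect((q[:,:2]*1000).astype(np.float32)); print(n,nm,len(q),r,np.round(cv2.boxPoints(r)).tolist(),np.median(q[:,2]))
    # knob: dark pts
    m=(im.max(2)<70)&(abs(P[...,0]-.57)<.03)&(abs(P[...,1]+.163)<.03)&(P[...,2]>.045)&(P[...,2]<.08)
    q=P[m]; print("knob",len(q),q.mean(0).round(3),q.min(0).round(3),q.max(0).round(3))
E
```

```text
scene hood 2309 ((725.9493408203125, -58.53681945800781), (126.9312515258789, 266.7723388671875), 1.2036762237548828) [[660.0, 73.0], [665.0, -193.0], [792.0, -191.0], [787.0, 76.0]] 0.07323842820014301
knob 19 [ 0.573 -0.157  0.061] [ 0.566 -0.166  0.048] [ 0.579 -0.15   0.072]
side hood 2084 ((725.6536254882812, -62.085113525390625), (127.98641204833984, 267.9872131347656), 2.0498552322387695) [[657.0, 70.0], [666.0, -198.0], [794.0, -194.0], [785.0, 74.0]] 0.07287377471910989
knob 52 [ 0.562 -0.171  0.059] [ 0.556 -0.179  0.047] [ 0.573 -0.156  0.068]
```

Call:
servo_tool(
  deltas=[
    [85,16,-34,0,-0.12],
    [85,16,-34,0,-0.12],
    [85,16,-34,0,-0.12],
    [85,16,-34,0,-0.12],
    [85,16,-34,0,-0.12],
  ],
)

```text
clock: 1.02
eef_pos: [0.307, 0.4109, 0.2454]
eef_rot: [3.141, -0.0, 2.165]
force: [0.8, 0.6, 0.2]
finger_gap: 0.085
finger_force: 0.0
```

Call:
servo_tool(
  deltas=[
    [85,16,-34,0,-0.12],
    [85,16,-34,0,-0.12],
    [85,16,-34,0,-0.12],
    [85,16,-34,0,-0.12],
    [85,0,0,0,0],
  ],
)

```text
clock: 1.43
eef_pos: [0.3737, 0.2693, 0.2458]
eef_rot: [3.14, 0.003, 1.674]
force: [0.6, -0.7, -0.1]
finger_gap: 0.085
finger_force: 0.0
```

```bash
python3 - <<'E'
from h import *
s=ctrl.get_state(); print(s["clock"],s["eef_pos"],s["eef_rot"])
C=cal("wrist"); im,d=ctrl.read_camera("wrist"); P=cloud("wrist",d,C); np.save("w1.npy",P); cv2.imwrite("pics/w1.png",im)
print(proj("wrist",[[.415,.265,.01]],C), "cam",-C[1].T@C[2])
for r in ctrl.recognise("medal_mid","wrist")[:4]:
    b=np.array(r["box"]).astype(int); q=P[b[1]:b[3]+1,b[0]:b[2]+1].reshape(-1,3)
    print(round(r["confidence"],2),b,np.nanmedian(q,0).round(3), P[(b[1]+b[3])//2,(b[0]+b[2])//2])
E
```

```text
1.4333 [0.37369719 0.26929874 0.24575185] [3.13991941e+00 3.11748634e-03 1.67447919e+00]
[[285.68458995 165.03365753]] cam [0.36722986 0.3416389  0.37395737]
0.88 [189 113 235 157] [0.319 0.293 0.006] [0.31903904 0.29299697 0.00738412]
0.8 [285 212 324 253] [0.454 0.172 0.006] [0.45286873 0.17367949 0.00768005]
0.61 [264 141 313 187] [0.419 0.266 0.004] [0.41806452 0.26617222 0.00776806]
```

View pics/w1.png

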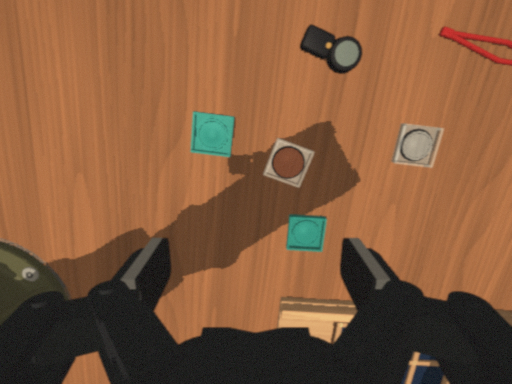

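Call:
servo_tool(
  deltas=[
    [85,16,-36,0,-0.07],
    [85,16,-36,0,0],
    [85,16,-36,0,0],
    [85,16,-36,0,0],
    [85,16,-36,0,0],
  ],
)

```text
clock: 1.95
eef_pos: [0.4509, 0.0967, 0.2454]
eef_rot: [3.141, -0.001, 1.625]
force: [0.2, -0.5, 0.7]
finger_gap: 0.0849
finger_force: 0.0
```

Call:
servo_tool(
  deltas=[
    [85,16,-36,0,0],
    [85,16,-36,0,0],
    [85,16,-36,0,0],
    [85,16,-36,0,0],
    [50,16,-36,0,0],
  ],
)

```text
clock: 2.37
eef_pos: [0.5317, -0.0834, 0.2452]
eef_rot: [3.141, -0.001, 1.625]
force: [0.1, 0.7, -0.4]
finger_gap: 0.0749
finger_force: 0.0
```

Call:
servo_tool(
  deltas=[
    [50,16,-36,0,0],
    [50,16,-36,0,0],
    [50,0,0,-30,0],
    [50,0,0,0,0],
  ],
)

```text
clock: 2.7
eef_pos: [0.5618, -0.1559, 0.211]
eef_rot: [-3.136, -0.001, 1.62]
force: [-0.9, 0.3, -1.3]
finger_gap: 0.0499
finger_force: 0.0
```

```bash
python3 - <<'E'
from h import *
s=ctrl.get_state(); print(s["clock"],s["eef_pos"],s["eef_rot"])
C=cal("wrist"); im,d=ctrl.read_camera("wrist"); P=cloud("wrist",d,C); np.save("w2.npy",P); cv2.imwrite("pics/w2.png",im)
print(C)
np.savez("w2c.npz",K=C[0],R=C[1],t=C[2])
for r in ctrl.recognise("knob","wrist")[:3]:
    b=np.array(r["box"]).astype(int); q=P[b[1]:b[3]+1,b[0]:b[2]+1].reshape(-1,3); q=q[(q[:,2]>.06)&(q[:,2]<.075)]
    print(round(r["confidence"],2),b,len(q),q.mean(0).round(4),q.min(0).round(3),q.max(0).round(3))
E
```

```text
2.7 [ 0.56184534 -0.15594796  0.21098852] [-3.13632292e+00 -1.33312065e-03  1.62016852e+00]
(array([[291.832717  ,   0.        , 255.11094858],
       [  0.        , 291.832717  , 187.56185919],
       [  0.        ,   0.        ,   1.        ]]), array([[ 0.99884268,  0.04784574, -0.00490774],
       [ 0.0472336 , -0.95655169,  0.28771141],
       [ 0.00907126, -0.28761024, -0.95770458]]), array([-0.55398233, -0.2043496 ,  0.29595526]))
0.6 [252 177 275 202] 448 [ 0.5704 -0.1652  0.0658] [ 0.56  -0.177  0.063] [ 0.582 -0.155  0.068]
```

View pics/w2.png

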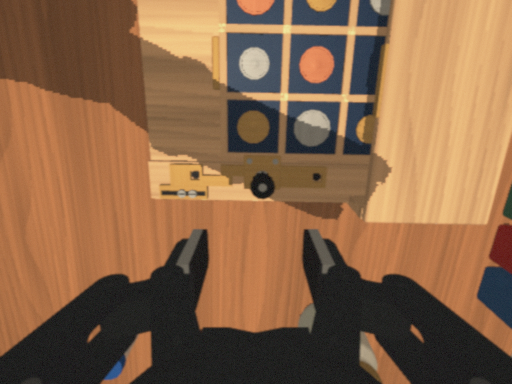

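The knob is at (263,185). The stop plate's hole shows at (194,175) and the inner hole at (317,177), so I can estimate the distance to draw.

```bash
python3 - <<'E'
from h import *
z=np.load("w2c.npz");C=(z["K"],z["R"],z["t"]); P=np.load("w2.npy")
def onp(C,uv,h):
    K,R,t=C; r=np.linalg.inv(K)@np.array([*uv,1.]); d=R.T@r; c=-R.T@t; return c+d*(h-c[2])/d[2]
for uv in ((194,175),(317,177),(220,181),(300,177)):
    v=P[uv[1]-3:uv[1]+4,uv[0]-3:uv[0]+4,2]; print(uv,np.nanmedian(v).round(4),onp(C,uv,np.nanmedian(v)).round(4))
# yaw from hood edge/tray: hood front px pts
P1=onp(C,(371,160),.028);
# medal
s0=ctrl.get_state()
W=np.load("w1.npy")
im=cv2.imread("pics/w1.png")
g=W[np.array([140,154,187,173]),np.array([278,314,300,264])]; print(g.round(4),g.mean(0))
K=im[185:215]; 
E
```

```text
(194, 175) 0.0183 [ 0.4933 -0.1689  0.0183]
(317, 177) 0.0184 [ 0.6329 -0.1643  0.0184]
(220, 181) 0.0238 [ 0.5236 -0.1729  0.0238]
(300, 177) 0.024 [ 0.6127 -0.1638  0.024 ]
[[0.4013 0.2956 0.0104]
 [0.4509 0.2811 0.    ]
 [0.4393 0.2352 0.0005]
 [0.3886 0.2519 0.0104]] [0.42000904 0.26594151 0.00533552]
```

Call:
servo_tool(
  deltas=[
    [50,9,-9,-40,0],
    [50,0,0,-40,0],
    [50,0,0,-40,0],
    [50,0,0,0,0],
  ],
)

```text
clock: 3.13
eef_pos: [0.5685, -0.1606, 0.0901]
eef_rot: [-3.132, -0.004, 1.625]
force: [-0.7, 0.9, 0.0]
finger_gap: 0.0498
finger_force: 0.0
```

Call:
servo_tool(
  deltas=[
    [50,2,-4,-25,0],
    [50,0,0,-13,0],
    [50,0,0,0,0],
    [50,0,0,0,0],
  ],
)

```text
clock: 3.47
eef_pos: [0.5746, -0.1674, 0.0597]
eef_rot: [3.14, -0.0, 1.623]
force: [-0.3, 0.2, 0.8]
finger_gap: 0.0502
finger_force: 0.0
```

Call:
servo_tool(
  deltas=[
    [50,0,0,0,0],
    [50,0,0,0,0],
  ],
)

```text
clock: 3.63
eef_pos: [0.5748, -0.1682, 0.0599]
eef_rot: [3.138, 0.001, 1.622]
force: [0.8, -0.2, 1.1]
finger_gap: 0.0499
finger_force: 0.0
```

Call:
servo_tool(
  deltas=[
    [50,-4,2,-8,0],
    [50,0,0,0,0],
    [32,0,0,0,0],
    [29,0,0,0,0],
    [29,0,0,0,0],
  ],
)

```text
clock: 4.05
eef_pos: [0.5695, -0.1665, 0.0496]
eef_rot: [3.142, 0.0, 1.621]
force: [1.1, 0.4, -0.5]
finger_gap: 0.0287
finger_force: 0.0
```

```bash
python3 - <<'E'
from h import *
s=ctrl.get_state(); print(s["clock"],s["eef_pos"],s["finger_gap"])
for n in ("wrist","side"):
    C=cal(n); im,d=ctrl.read_camera(n)
    P=cloud(n,d,C); m=(im.max(2)<75)&(abs(P[...,0]-.57)<.016)&(abs(P[...,1]+.165)<.02)&(P[...,2]>.061)&(P[...,2]<.07)
    q=P[m]; print(n,len(q),q.mean(0) if len(q) else 0)
    if n=="wrist": cv2.imwrite("pics/w3.png",cv2.resize(im[120:320,130:390],None,fx=3,fy=3))
E
```

```text
4.05 [ 0.56949446 -0.16651192  0.04964593] 0.02865573111072646
wrist 2134 [ 0.56976303 -0.1637249   0.06565914]
side 42 [ 0.57382236 -0.17052061  0.06566823]
```

View pics/w3.png

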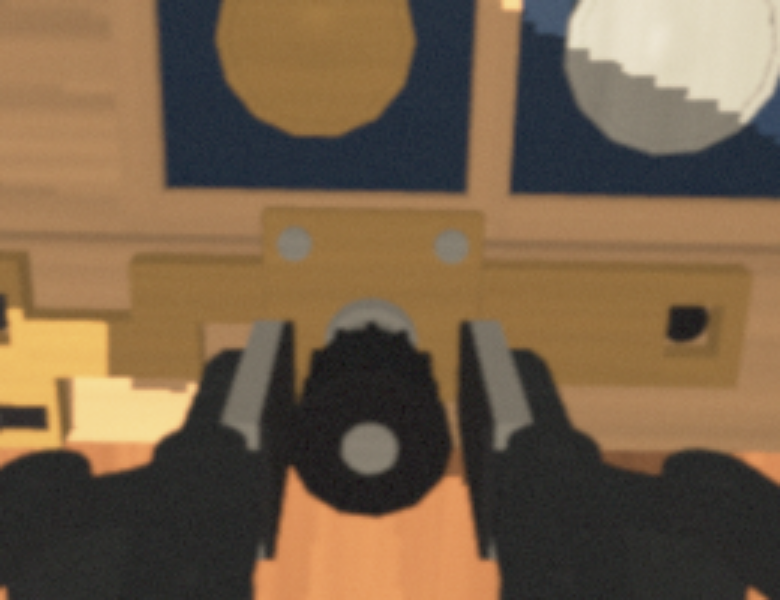

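The knob sits about 1 mm to the -x side of the jaw centre, so I'll shift by that much and close.

Call:
servo_tool(
  deltas=[
    [29,-1,1,0,0],
    [26,0,0,0,0],
    [25,0,0,0,0],
  ],
)

```text
clock: 4.4
eef_pos: [0.5684, -0.1653, 0.0496]
eef_rot: [3.142, -0.0, 1.621]
force: [-0.2, -0.2, 0.1]
finger_gap: 0.0249
finger_force: 0.0
```

Call:
servo_tool(
  deltas=[
    [24,0,0,0,0],
    [23,0,0,0,0],
  ],
)

```text
clock: 4.57
eef_pos: [0.5684, -0.1653, 0.0497]
eef_rot: [3.142, -0.0, 1.621]
force: [0.3, 0.3, 2.0]
finger_gap: 0.0231
finger_force: 17.0
```

Call:
servo_tool(
  deltas=[
    [20,0,0,0,0],
    [18,0,0,0,0],
    [18,0,0,0,0],
  ],
)

```text
clock: 4.82
eef_pos: [0.5685, -0.1654, 0.0498]
eef_rot: [3.141, -0.0, 1.621]
force: [-0.0, 0.5, 4.4]
finger_gap: 0.0216
finger_force: 58.4
```

Call:
servo_tool(
  deltas=[
    [15,0,0,3,0],
    [15,0,0,3,0],
    [15,0,0,3,0],
    [15,0,0,0,0],
  ],
)

```text
clock: 5.15
eef_pos: [0.5679, -0.1653, 0.0583]
eef_rot: [-3.14, -0.0, 1.621]
force: [-0.3, -0.4, -10.3]
finger_gap: 0.0212
finger_force: 58.9
```

Call:
servo_tool(
  deltas=[
    [15,0,0,1.5,0],
    [15,-5,-0.15,0,0],
    [15,-10,-0.3,0,0],
    [15,-10,-0.3,0,0],
    [15,-5,-0.1,0,0],
  ],
)

```text
clock: 5.57
eef_pos: [0.5368, -0.1663, 0.0598]
eef_rot: [-3.14, -0.0, 1.62]
force: [1.4, -0.5, -10.8]
finger_gap: 0.0211
finger_force: 59.1
```

Call:
servo_tool(
  deltas=[
    [15,-10,-0.3,0,0],
    [15,-10,-0.3,0,0],
    [15,-10,-0.3,0,0],
    [15,-7,-0.2,0,0],
    [15,0,0,0,0],
  ],
)

```text
clock: 5.98
eef_pos: [0.4991, -0.1674, 0.06]
eef_rot: [-3.139, -0.001, 1.62]
force: [-2.5, -0.7, -10.0]
finger_gap: 0.0211
finger_force: 59.3
```

Call:
servo_tool(
  deltas=[
    [15,0,0,-1.5,0],
    [15,0,0,-1.5,0],
    [15,0,0,0,0],
    [15,0,0,0,0],
  ],
)

```text
clock: 6.32
eef_pos: [0.5013, -0.1674, 0.057]
eef_rot: [-3.141, -0.0, 1.621]
force: [-2.1, -0.2, -8.9]
finger_gap: 0.0209
finger_force: 59.4
```

Call:
servo_tool(
  deltas=[
    [15,0,0,-0.5,0],
    [15,0,0,-0.5,0],
    [15,0,0,0,0],
  ],
)

```text
clock: 6.57
eef_pos: [0.5014, -0.1674, 0.0565]
eef_rot: [3.141, -0.0, 1.621]
force: [-5.1, 0.6, 1.2]
finger_gap: 0.0211
finger_force: 59.8
```

Call:
servo_tool(
  deltas=[
    [24,0,0,0,0],
    [27,0,0,0,0],
    [27,0,0,0,0],
  ],
)

```text
clock: 6.82
eef_pos: [0.5027, -0.1677, 0.0566]
eef_rot: [3.139, 0.001, 1.621]
force: [-0.8, -1.0, 1.3]
finger_gap: 0.027
finger_force: 0.3
```

Call:
servo_tool(
  deltas=[
    [27,-2,0,-2,0],
    [27,-1,0,0,0],
    [27,-1,0,0,0],
    [27,-1,0,0,0],
  ],
)

```text
clock: 7.15
eef_pos: [0.4991, -0.1677, 0.0546]
eef_rot: [3.137, 0.002, 1.621]
force: [6.1, 0.8, -2.7]
finger_gap: 0.027
finger_force: 3.2
```

Call:
servo_tool(
  deltas=[
    [27,-1,0,0,0],
    [27,-1,0,0,0],
    [27,-1,0,0,0],
  ],
)

```text
clock: 7.4
eef_pos: [0.4961, -0.1678, 0.0545]
eef_rot: [3.137, 0.002, 1.621]
force: [6.8, -0.2, -3.2]
finger_gap: 0.027
finger_force: 2.9
```

Call:
servo_tool(
  deltas=[
    [27,-1,0,0,0],
    [27,-1,0,0,0],
  ],
)

```text
clock: 7.57
eef_pos: [0.4925, -0.1675, 0.0542]
eef_rot: [3.14, 0.001, 1.621]
force: [1.7, -1.3, 1.2]
finger_gap: 0.0269
finger_force: 1.0
```

Call:
servo_tool(
  deltas=[
    [27,-1,0,0,0],
    [27,0,0,0,0],
  ],
)

```text
clock: 7.73
eef_pos: [0.491, -0.1676, 0.0543]
eef_rot: [3.14, 0.0, 1.621]
force: [4.6, 0.3, -1.3]
finger_gap: 0.0272
finger_force: 1.8
```

Call:
servo_tool(
  deltas=[
    [27,-1,0,0,0],
    [27,0,0,0,0],
  ],
)

```text
clock: 7.9
eef_pos: [0.4908, -0.1676, 0.0544]
eef_rot: [3.139, 0.001, 1.621]
force: [6.2, -1.7, -1.7]
finger_gap: 0.0271
finger_force: 3.0
```

```bash
python3 - <<'E'
from h import *
s=ctrl.get_state(); x=s["eef_pos"][0]
C=cal("wrist"); im,d=ctrl.read_camera("wrist"); P=cloud("wrist",d,C); cv2.imwrite("pics/w4.png",cv2.resize(im[120:320,130:390],None,fx=3,fy=3))
q=P[250:300,235:272].reshape(-1,3); q=q[(q[:,2]>.05)&(q[:,2]<.08)]; print(len(q),np.percentile(q,[2,50,98],axis=0).round(4))
n="side"; im,d=ctrl.read_camera(n); P=cloud(n,d); m=(im.max(2)<75)&(abs(P[...,0]-.49)<.015)&(abs(P[...,1]+.168)<.02)&(P[...,2]>.04)&(P[...,2]<.08)
q=P[m]; print(q.mean(0),q.min(0),q.max(0))
E
```

```text
1314 [[ 0.4832 -0.1787  0.0647]
 [ 0.4917 -0.1685  0.0659]
 [ 0.4993 -0.1598  0.0671]]
[ 0.49444442 -0.17302735  0.0631791 ] [ 0.47624398 -0.17980409  0.04179637] [ 0.50497743 -0.15962314  0.07966512]
```

View pics/w4.png

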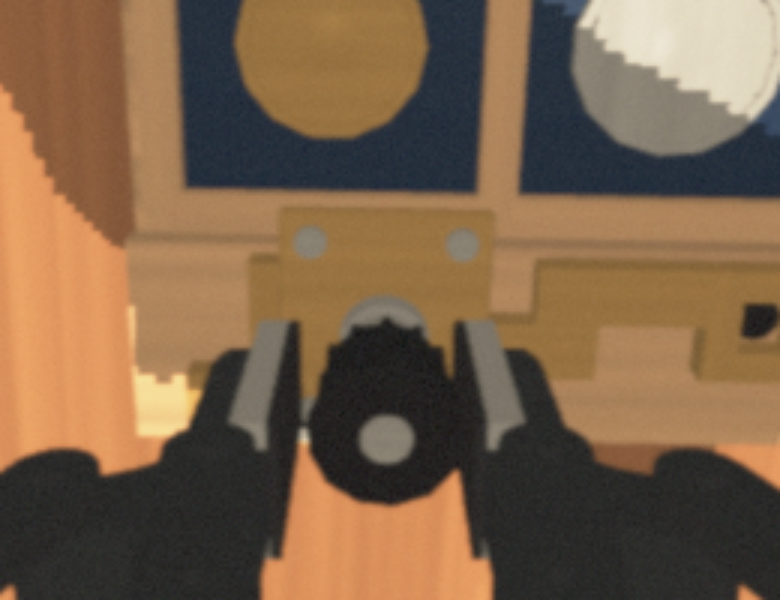

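The knob top is back at 66 mm, its starting height, so the pin is home in the stop plate's hole. I'll ease off, open and rise.

Call:
servo_tool(
  deltas=[
    [28,1.5,0,0,0],
    [40,0,0,0,0],
    [50,0,0,0,0],
    [50,0,0,0,0],
    [50,0,0,15,0],
  ],
)

```text
clock: 8.42
eef_pos: [0.4889, -0.1667, 0.0671]
eef_rot: [-3.137, -0.002, 1.621]
force: [-0.6, 0.2, -0.0]
finger_gap: 0.0501
finger_force: 0.0
```

Call:
servo_tool(
  deltas=[
    [55,0,0,30,0],
    [70,0,0,40,0],
    [70,0,0,40,0],
    [70,20,35,0,0],
    [70,20,35,0,0],
  ],
)

```text
clock: 8.83
eef_pos: [0.5315, -0.0995, 0.1822]
eef_rot: [3.137, 0.002, 1.614]
force: [1.7, 0.0, -1.4]
finger_gap: 0.07
finger_force: 0.0
```

Call:
servo_tool(
  deltas=[
    [70,0,0,0,0],
    [70,0,0,0,0],
  ],
)

```text
clock: 9.0
eef_pos: [0.5314, -0.0944, 0.1788]
eef_rot: [-3.141, -0.001, 1.626]
force: [-0.4, 0.2, 0.0]
finger_gap: 0.07
finger_force: 0.0
```

```bash
python3 - <<'E'
from h import *
s=ctrl.get_state(); print(s["clock"],s["eef_pos"],s["eef_rot"])
C=cal("wrist"); im,d=ctrl.read_camera("wrist"); P=cloud("wrist",d,C); np.save("w5.npy",P); cv2.imwrite("pics/w5.png",im)
np.savez("w5c.npz",K=C[0],R=C[1],t=C[2])
for l in("well","knob"):
  for r in ctrl.recognise(l,"wrist")[:3]:
    b=np.array(r["box"]).astype(int); q=P[b[1]:b[3]+1,b[0]:b[2]+1].reshape(-1,3)
    print(l,round(r["confidence"],2),b,np.nanmedian(q,0).round(4))
E
```

```text
9.0 [ 0.53135597 -0.09437213  0.17875104] [-3.14091847e+00 -1.26370185e-03  1.62609777e+00]
well 0.7 [156  13 443 270] [ 0.5704 -0.0577  0.0253]
knob 0.94 [195 242 223 274] [ 0.4924 -0.1691  0.0645]
```

View pics/w5.png

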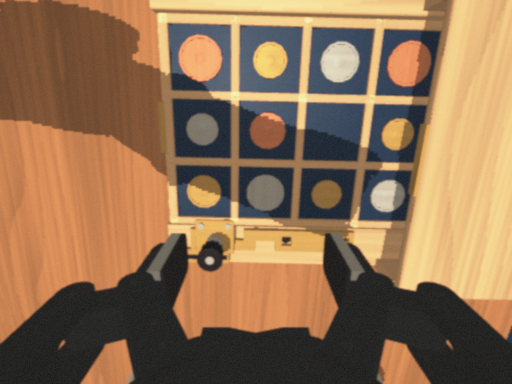

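```bash
python3 - <<'E'
from h import *
print(ctrl.tip_extent)
im=cv2.imread("pics/w5.png").astype(int); P=np.load("w5.npy")
m=((im[...,0]>im[...,2]+15)).astype(np.uint8)
k,l,s,c=cv2.connectedComponentsWithStats(m,connectivity=4); i=l[130,335]; print(s[i])
q=P[l==i]; r=cv2.minAreaRect((q[:,:2]*1000).astype(np.float32)); print(r,np.round(cv2.boxPoints(r),1).tolist(),np.median(q[:,2]))
# hood face, finger tips
h=P[100:180,430:500].reshape(-1,3); h=h[(h[:,2]>.066)&(h[:,2]<.08)]; print("hood min x",np.percentile(h[:,0],1))
f=P[225:300,130:390]; b=im[225:300,130:390]; g=(f[...,2]>.1)&(f[...,2]<.3); print("tip z",np.percentile(f[g][:,2],[0,.5,2,5]))
# medal from w1
im=cv2.imread("pics/w1.png").astype(int); P=np.load("w1.npy"); 
sub=im[130:197,254:324]; hsv=cv2.cvtColor(sub.astype(np.uint8),cv2.COLOR_BGR2HSV)
M=np.zeros(im.shape[:2],np.uint8); M[130:197,254:324]=((hsv[...,1]<95)&(hsv[...,2]>90))
k,l,s,c=cv2.connectedComponentsWithStats(M); i=1+s[1:,4].argmax(); print(s[i])
uv=np.argwhere(l==i)[:,::-1]
s0=P[l==i]; print(np.nanmedian(s0[:,2]))
r=cv2.minAreaRect(uv.astype(np.float32)); print(r); np.save("medc.npy",cv2.boxPoints(r))
# plane-project w1 : refit camera from P
d=np.isfinite(P[...,2]); v,u=np.where(d&(P[...,2]<.2)); sel=np.random.default_rng(0).choice(len(u),400)
z=np.load("w2c.npz"); K=z["K"]; ok,rv,tv=cv2.solvePnP(P[v[sel],u[sel]].astype(float),np.c_[u[sel],v[sel]].astype(float),K,None)
R=cv2.Rodrigues(rv)[0];t=tv.ravel()
W=[]
for a in uv:
    D=R.T@np.linalg.inv(K)@[*a,1.]; c0=-R.T@t; W.append((c0+D*(.008-c0[2])/D[2])[:2]*1000)
r=cv2.minAreaRect(np.array(W,np.float32)); print("medal",r)
E
```

```text
0.014
[ 304  103   59   57 2988]
((nan, nan), (nan, 0.0), nan) [[nan, nan], [nan, nan], [nan, nan], [nan, nan]] nan
hood min x 0.6683730361298533
tip z [0.17194153 0.1731059  0.17560988 0.17844677]
[263 138  52  50 812]
0.005962004664081914
((288.2534484863281, 162.65753173828125), (40.96440124511719, 40.37919616699219), 20.556047439575195)
medal ((417.8006896972656, 267.5728759765625), (51.752662658691406, 51.964908599853516), 75.74467468261719)
```

Call:
servo_tool(
  deltas=[
    [70,-8,35,10,0.12],
    [70,-8,38,10,0.12],
    [70,-8,38,0,0.12],
    [70,-10,38,0,0.12],
    [70,-10,38,0,0.12],
  ],
)

```text
clock: 9.57
eef_pos: [0.4861, 0.0894, 0.1992]
eef_rot: [-3.141, 0.0, 2.224]
force: [1.1, 0.2, 0.1]
finger_gap: 0.07
finger_force: 0.0
```

Call:
servo_tool(
  deltas=[
    [70,-12,38,0,0.12],
    [70,-12,38,0,0.12],
    [70,-12,38,0,0.12],
    [70,-12,35,0,0.12],
    [70,-12,15,0,0.12],
  ],
)

```text
clock: 9.98
eef_pos: [0.4259, 0.2572, 0.199]
eef_rot: [3.14, -0.001, 2.829]
force: [1.8, 1.3, 0.7]
finger_gap: 0.0699
finger_force: 0.0
```

Call:
servo_tool(
  deltas=[
    [70,0,0,0,0.03],
    [70,0,0,0,0],
  ],
)

```text
clock: 10.15
eef_pos: [0.4264, 0.2533, 0.1988]
eef_rot: [-3.141, -0.001, 2.853]
force: [-0.1, -1.1, -0.9]
finger_gap: 0.07
finger_force: 0.0
```

```bash
cat >> h.py <<'E'
def onplane(C,uv,h):
    K,R,t=C; D=np.c_[np.asarray(uv,float),np.ones(len(uv))]@np.linalg.inv(K).T@R; c=-R.T@t
    return (c+D*((h-c[2])/D[:,2])[:,None])
E
python3 - <<'E'
from h import *
C=cal("wrist"); im,d=ctrl.read_camera("wrist"); P=cloud("wrist",d,C); cv2.imwrite("pics/w6.png",im)
c=proj("wrist",[[.418,.2675,.008]],C)[0].astype(int); print(c)
x0,y0=c-40; hsv=cv2.cvtColor(im[y0:y0+80,x0:x0+80],cv2.COLOR_BGR2HSV)
M=np.zeros(im.shape[:2],np.uint8); M[y0:y0+80,x0:x0+80]=((hsv[...,1]<95)&(hsv[...,2]>80))
k,l,s,_=cv2.connectedComponentsWithStats(M); i=1+s[1:,4].argmax(); print(s[i])
uv=np.argwhere(l==i)[:,::-1]
print("medal",cv2.minAreaRect((onplane(C,uv,.008)[:,:2]*1000).astype(np.float32)))
f=P[200:330,100:420]; g=f[(f[...,2]>.15)]; print("tip z",np.percentile(g[:,2],[0,.1,.5,2]) if len(g) else 0, ctrl.get_state()["eef_pos"])
cv2.imwrite("pics/w6c.png",cv2.resize(im[y0-20:y0+180,x0-60:x0+160],None,fx=2.5,fy=2.5))
# well
z=np.load("w5c.npz");C=(z["K"],z["R"],z["t"]); im=cv2.imread("pics/w5.png").astype(int)
k,l,s,_=cv2.connectedComponentsWithStats((im[...,0]>im[...,2]+15).astype(np.uint8),connectivity=4); uv=np.argwhere(l==l[130,335])[:,::-1]
for h in(.025,.027): print("well",cv2.minAreaRect((onplane(C,uv,h)[:,:2]*1000).astype(np.float32)))
E
```

```text
[266 155]
[ 243  133   47   47 1004]
medal ((418.4116516113281, 267.3722229003906), (50.52594757080078, 51.310569763183594), 75.29377746582031)
tip z [0.19167037 0.19268245 0.19402447 0.19780198] [0.42709707 0.25228482 0.19883018]
well ((603.8955078125, -47.75696563720703), (51.99166488647461, 52.3429069519043), 1.4186452627182007)
well ((603.3634033203125, -47.57646560668945), (51.62327575683594, 51.97202682495117), 1.4186402559280396)
```

View pics/w6c.png

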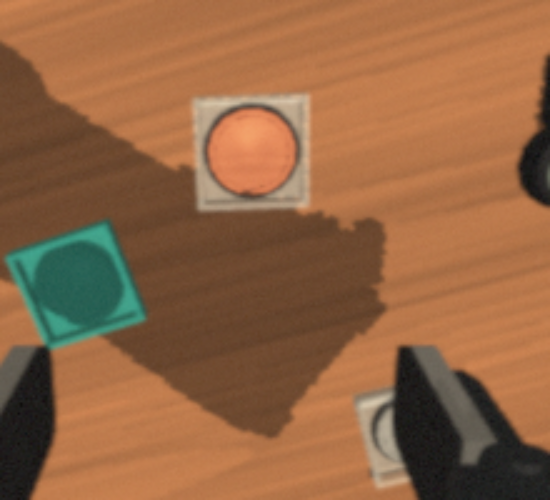

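Call:
servo_tool(
  deltas=[
    [65,-9,15,-40,0.03],
    [65,0,0,-40,0],
    [65,0,0,-40,0],
    [65,0,0,-20,0],
    [65,0,0,0,0],
  ],
)

```text
clock: 10.62
eef_pos: [0.417, 0.2645, 0.057]
eef_rot: [-3.135, -0.004, 2.876]
force: [0.9, -0.2, 0.0]
finger_gap: 0.0651
finger_force: 0.0
```

Call:
servo_tool(
  deltas=[
    [65,0,0,0,0],
    [65,0,0,0,0],
  ],
)

```text
clock: 10.78
eef_pos: [0.4196, 0.2674, 0.0621]
eef_rot: [3.141, 0.001, 2.878]
force: [0.7, -0.3, 0.6]
finger_gap: 0.0652
finger_force: 0.0
```

```bash
python3 - <<'E'
from h import *
print(ctrl.get_state()["eef_pos"],ctrl.get_state()["eef_rot"])
C=cal("wrist"); im,d=ctrl.read_camera("wrist"); P=cloud("wrist",d,C)
f=P[150:330,60:450].reshape(-1,3); dd=np.linalg.norm(f[:,:2]-[.418,.267],axis=1); g=f[(dd<.08)&(f[:,2]>.02)&(f[:,2]<.09)]; print("tip z",np.percentile(g[:,2],[0,.1,.5,2]))
cv2.imwrite("pics/w7.png",im)
E
```

```text
[0.41959127 0.26739422 0.06206329] [3.14093045e+00 1.34621399e-03 2.87812944e+00]
tip z [0.05345666 0.05400066 0.05494562 0.05649555]
```

View pics/w7.png

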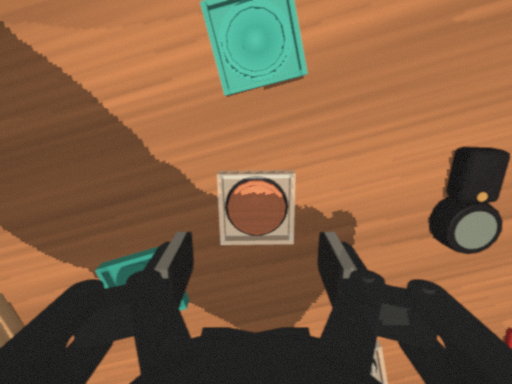

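Call:
servo_tool(
  deltas=[
    [65,-1,0,-30,0],
    [65,0,0,-10,0],
    [65,0,0,0,0],
    [65,0,0,0,0],
  ],
)

```text
clock: 11.17
eef_pos: [0.4174, 0.2678, 0.0215]
eef_rot: [-3.141, -0.0, 2.881]
force: [-0.6, 0.5, -0.2]
finger_gap: 0.065
finger_force: 0.0
```

Call:
servo_tool(
  deltas=[
    [65,1,0,-5,0],
    [60,0,0,0,0],
    [55,0,0,0,0],
    [53,0,0,0,0],
  ],
)

```text
clock: 11.5
eef_pos: [0.4186, 0.2681, 0.0164]
eef_rot: [3.141, 0.0, 2.881]
force: [-0.0, 0.1, -0.1]
finger_gap: 0.053
finger_force: 0.0
```

Call:
servo_tool(
  deltas=[
    [49,0,0,0,0],
    [47,0,0,0,0],
    [44,0,0,0,0],
    [44,0,0,0,0],
  ],
)

```text
clock: 11.83
eef_pos: [0.4186, 0.2681, 0.0169]
eef_rot: [3.141, 0.001, 2.881]
force: [-2.1, -1.3, 10.7]
finger_gap: 0.0473
finger_force: 60.0
```

Call:
servo_tool(
  deltas=[
    [44,0,0,2,0],
    [44,0,0,6,0],
    [44,0,0,20,0],
    [44,0,0,30,0],
    [44,0,0,0,0],
  ],
)

```text
clock: 12.25
eef_pos: [0.4201, 0.2691, 0.0781]
eef_rot: [3.137, 0.004, 2.881]
force: [0.4, -0.2, -0.1]
finger_gap: 0.0475
finger_force: 62.0
```

```bash
python3 - <<'E'
from h import *
print(ctrl.get_state()["eef_pos"],ctrl.get_state()["eef_rot"],ctrl.get_state()["force"])
C=cal("wrist"); im,d=ctrl.read_camera("wrist"); P=cloud("wrist",d,C)
cv2.imwrite("pics/w8.png",cv2.resize(im[150:350,130:390],None,fx=3,fy=3))
np.save("w8.npy",P)
n="side"; im,d=ctrl.read_camera(n); c=proj(n,[ctrl.get_state()["eef_pos"]])[0].astype(int); print(c)
cv2.imwrite("pics/s8.png",cv2.resize(im[c[1]-40:c[1]+40,c[0]-50:c[0]+50],None,fx=6,fy=6))
E
```

```text
[0.42008072 0.26913216 0.07805575] [3.13726969 0.00378071 2.88063152] [ 0.37611939 -0.21111524 -0.09047334]
[192 163]
```

View pics/w8.png

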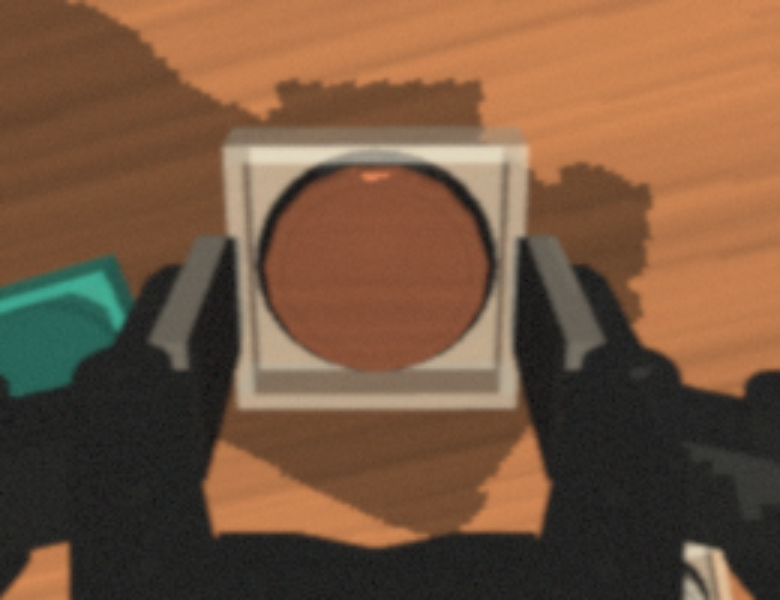

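The medal's holder is gripped squarely between the pads. Next I'll check tilt, height and centring from the depth, without another picture.

```bash
python3 - <<'E'
from h import *
P=np.load("w8.npy")
e=np.array([.42008,.26913,.07806]); yaw=2.8806
Q=P[190:292,200:312].reshape(-1,3)-e; c,s=np.cos(yaw),np.sin(yaw)
a=Q[:,0]*c+Q[:,1]*s; b=Q[:,0]*s-Q[:,1]*c; z=Q[:,2]
m=(z>-.025)&(z<.005)&(abs(b)<.02)&(abs(a)<.03); print(m.sum(),np.percentile(z[m],[1,10,50,90,99]))
zt=np.percentile(z[m],80); k=m&(abs(z-zt)<.004); 
A=np.c_[a[k],b[k],np.ones(k.sum())]; print("plane",np.linalg.lstsq(A,z[k],rcond=None)[0])
print("a range (tool x)",np.percentile(a[k],[0.5,99.5]))
m=(z>-.025)&(z<.005)&(abs(a)<.035)&(abs(a)>.014); print("b range",np.percentile(b[m],[1,99]))
E
```

```text
7000 [-0.01631227 -0.01457738 -0.01062089 -0.00759821 -0.00634873]
plane [-0.00179446  0.00464556 -0.00998814]
a range (tool x) [-0.02413123  0.0258132 ]
b range [-0.02523194  0.02364973]
```

Call:
servo_tool(
  deltas=[
    [44,0,0,25,0],
    [44,10,-20,5,0.03],
    [44,18,-31,0,0.03],
    [44,18,-31,0,0.03],
    [44,18,-31,0,0.03],
  ],
)

```text
clock: 12.77
eef_pos: [0.4823, 0.1538, 0.1033]
eef_rot: [-3.141, -0.001, 3.004]
force: [1.1, 0.4, -1.0]
finger_gap: 0.0476
finger_force: 62.2
```

Call:
servo_tool(
  deltas=[
    [44,18,-31,0,0.03],
    [44,18,-31,0,0.03],
    [44,18,-31,0,0.03],
    [44,18,-31,0,0.03],
    [44,18,-31,0,0.03],
  ],
)

```text
clock: 13.18
eef_pos: [0.5723, -0.0018, 0.1028]
eef_rot: [3.142, -0.002, -3.131]
force: [0.4, 0.9, -0.6]
finger_gap: 0.0478
finger_force: 62.2
```

Call:
servo_tool(
  deltas=[
    [44,18,-31,0,0.02],
    [44,10,-14,0,0],
    [44,0,0,0,0],
    [44,0,0,0,0],
  ],
)

```text
clock: 13.52
eef_pos: [0.5998, -0.0463, 0.1025]
eef_rot: [3.141, -0.002, -3.115]
force: [-0.3, -0.1, -1.6]
finger_gap: 0.0476
finger_force: 62.2
```

```bash
python3 - <<'E'
from h import *
for nm in ("w5","now"):
    if nm=="w5": z=np.load("w5c.npz");C=(z["K"],z["R"],z["t"]); im=cv2.imread("pics/w5.png")
    else: C=cal("wrist"); im,d=ctrl.read_camera("wrist"); cv2.imwrite("pics/w9.png",im)
    i=im.astype(int); m=(i[...,0]>i[...,2]+12).astype(np.uint8)
    k,l,s,c=cv2.connectedComponentsWithStats(m,connectivity=4)
    print(nm,"cam",-C[1].T@C[2])
    for j in range(1,k):
        if s[j,4]>400:
            X=onplane(C,np.argwhere(l==j)[:,::-1],.0245)[:,:2]*1000; print(s[j],np.percentile(X,[1,99],axis=0).round(1).tolist())
E
```

```text
w5 cam [ 0.52878357 -0.02227952  0.30727098]
[ 169   25   61   66 2048] [[451.4, -15.5], [503.7, 37.2]]
[ 240   27   62   65 2680] [[514.1, -13.6], [565.9, 38.9]]
[ 309   29   64   65 2408] [[576.4, -11.8], [628.1, 40.7]]
[ 377   31   62   65 1625] [[639.0, -10.2], [686.2, 42.4]]
[ 174  100   56   57 2089] [[454.0, -77.1], [504.7, -25.7]]
[ 240  102   57   57 1878] [[515.8, -75.5], [567.4, -23.5]]
[ 304  103   59   57 3008] [[578.6, -73.3], [629.5, -22.0]]
[ 368  105   57   57 1686] [[641.0, -71.9], [686.6, -20.1]]
[ 178  166   52   50 1467] [[455.6, -139.4], [507.0, -88.3]]
[ 239  168   53   49 1276] [[517.7, -137.8], [569.0, -86.5]]
[ 300  169   54   49 1593] [[580.4, -135.3], [630.9, -84.8]]
[ 360  171   50   49 1190] [[642.8, -134.1], [689.6, -82.9]]
now cam [ 0.52791322 -0.04952404  0.2310431 ]
[ 111    0   88   67 2970] [[470.2, -139.8], [507.6, -87.6]]
[ 212    0   85   66 3533] [[468.6, -77.4], [506.0, -24.8]]
[ 310    0   88   66 2527] [[467.0, -15.1], [504.4, 37.4]]
[ 305   79   83   81 4324] [[513.6, -13.3], [566.1, 38.8]]
[ 121   80   84   80 3346] [[517.2, -138.3], [570.0, -86.2]]
[ 215   80   79   79 3894] [[515.1, -75.9], [567.7, -23.3]]
[ 133  172   73   66 2881] [[580.1, -136.4], [631.6, -85.6]]
[ 219  172   72   20 1388] [[577.8, -73.9], [592.9, -22.7]]
[ 304  172   73   66 2642] [[576.3, -11.4], [627.7, 40.7]]
[336 250  32  30 482] [[639.2, 18.7], [664.5, 42.3]]
[143 251  32  29 522] [[643.9, -134.9], [668.6, -112.3]]
[224 287  63  18 850] [[674.8, -71.4], [691.4, -20.0]]
```

Call:
servo_tool(
  deltas=[
    [44,4.5,-1,-20,0],
    [44,0,0,-20,0],
    [44,0,0,-6,0],
    [44,0,0,0,0],
    [44,0,0,0,0],
  ],
)

```text
clock: 13.98
eef_pos: [0.6044, -0.0448, 0.058]
eef_rot: [3.141, -0.001, -3.111]
force: [0.6, -0.7, -0.2]
finger_gap: 0.0472
finger_force: 62.2
```

Call:
servo_tool(
  deltas=[
    [44,0,-2.7,-5,0],
    [44,0,0,-3,0],
    [44,0,0,0,0],
    [44,0,0,0,0],
  ],
)

```text
clock: 14.32
eef_pos: [0.6049, -0.0489, 0.0502]
eef_rot: [-3.141, 0.0, -3.113]
force: [-0.4, 0.4, -0.9]
finger_gap: 0.0473
finger_force: 62.2
```

```bash
python3 - <<'E'
from h import *
S=ctrl.get_state(); e=S["eef_pos"]; print(e,S["eef_rot"],S["force"])
C=cal("wrist"); im,d=ctrl.read_camera("wrist"); P=cloud("wrist",d,C); cv2.imwrite("pics/w10.png",im)
i=im.astype(int); m=(i[...,0]>i[...,2]+12).astype(np.uint8)
k,l,s,c=cv2.connectedComponentsWithStats(m,connectivity=4)
for j in range(1,k):
    if s[j,4]>150:
        X=onplane(C,np.argwhere(l==j)[:,::-1],.0245)[:,:2]*1000; print(s[j],np.percentile(X,[1,99],axis=0).round(1).tolist())
# holder top points
Q=P[150:300,180:335].reshape(-1,3); r=Q-e; m=(abs(r[:,2]+.008)<.004)&(abs(r[:,1])<.035)&(abs(r[:,0])<.035)
print(m.sum(),np.percentile(Q[m],[1,50,99],axis=0).round(4))
mm=m&(abs(r[:,0])>.014);print(np.percentile(Q[mm],[1,50,99],axis=0).round(4))
E
```

```text
[ 0.60488233 -0.04886176  0.05015675] [-3.14148639e+00  2.73320551e-04 -3.11259831e+00] [-0.44312922  0.43563911 -0.934625  ]
[  68    0  117   42 3737] [[490.3, -139.2], [507.9, -87.3]]
[ 202    0  117   42 4202] [[488.5, -77.2], [506.1, -24.6]]
[ 336    0  117   42 3390] [[486.9, -14.5], [504.5, 37.6]]
[  78   61  115  109 6329] [[516.8, -138.4], [569.9, -85.9]]
[ 206   61  110  108 7375] [[515.1, -76.1], [568.0, -23.0]]
[ 327   61  115  108 8085] [[513.1, -13.3], [566.3, 38.9]]
[  99  185   98   85 4529] [[579.9, -136.5], [631.8, -85.0]]
[212 185  97  14 600] [[577.6, -74.2], [582.2, -21.9]]
[ 322  185   99   84 4321] [[576.4, -11.6], [627.5, 40.8]]
[ 217  287   86   41 2103] [[642.7, -72.3], [672.7, -20.1]]
[130 335  23  16 232] [[682.3, -130.1], [694.0, -115.9]]
6621 [[ 0.5785 -0.0752  0.0383]
 [ 0.6024 -0.0501  0.0403]
 [ 0.6285 -0.0255  0.0448]]
[[ 0.5783 -0.0751  0.0383]
 [ 0.5895 -0.0499  0.0421]
 [ 0.629  -0.0255  0.0442]]
```

Call:
servo_tool(
  deltas=[
    [44,0,2,0,0],
    [44,0,0,-3,0],
    [44,0,0,-2,0],
    [44,0,0,0,0],
  ],
)

```text
clock: 14.7
eef_pos: [0.6045, -0.0467, 0.0444]
eef_rot: [3.142, -0.001, -3.112]
force: [-1.0, -0.3, -1.6]
finger_gap: 0.0477
finger_force: 62.2
```

Call:
servo_tool(
  deltas=[
    [44,0,0,-1.5,0],
    [44,0,0,0,0],
  ],
)

```text
clock: 14.87
eef_pos: [0.6047, -0.0468, 0.043]
eef_rot: [-3.142, -0.0, -3.112]
force: [0.2, -0.6, -0.9]
finger_gap: 0.0472
finger_force: 62.2
```

Call:
servo_tool(
  deltas=[
    [44,0,0,-0.7,0],
    [44,0,0,0,0],
  ],
)

```text
clock: 15.03
eef_pos: [0.6048, -0.0468, 0.0426]
eef_rot: [-3.142, -0.0, -3.112]
force: [-0.5, 0.7, -0.6]
finger_gap: 0.0476
finger_force: 62.2
```

Call:
servo_tool(
  deltas=[
    [44,0,0,-0.7,0],
    [44,0,0,0,0],
  ],
)

```text
clock: 15.2
eef_pos: [0.6048, -0.0468, 0.0419]
eef_rot: [-3.142, -0.0, -3.112]
force: [0.6, 0.4, 0.0]
finger_gap: 0.0473
finger_force: 62.2
```

Call:
servo_tool(
  deltas=[
    [44,0,0,-0.5,0],
    [44,0,0,0,0],
  ],
)

```text
clock: 15.37
eef_pos: [0.6048, -0.0468, 0.0414]
eef_rot: [-3.142, -0.0, -3.112]
force: [-1.1, -0.8, -0.4]
finger_gap: 0.0476
finger_force: 62.2
```

Call:
servo_tool(
  deltas=[
    [44,0,0,-0.5,0],
    [44,0,0,0,0],
  ],
)

```text
clock: 15.53
eef_pos: [0.6049, -0.0468, 0.041]
eef_rot: [-3.142, 0.0, -3.112]
force: [-0.3, -0.1, -1.0]
finger_gap: 0.0474
finger_force: 62.2
```

Call:
servo_tool(
  deltas=[
    [44,0,0,-0.4,0],
    [44,0,0,0,0],
  ],
)

```text
clock: 15.7
eef_pos: [0.605, -0.0468, 0.041]
eef_rot: [-3.141, 0.001, -3.112]
force: [-0.5, 0.8, 3.6]
finger_gap: 0.0476
finger_force: 62.7
```

The holder touches the felt at TCP z 0.041 with 3.6 N, as predicted. Releasing it gently.

Call:
servo_tool(
  deltas=[
    [48,0,0,0,0],
    [50,0,0,0,0],
    [53,0,0,0,0],
    [58,0,0,0,0],
    [60,0,0,0,0],
  ],
)

```text
clock: 16.12
eef_pos: [0.6048, -0.0468, 0.0405]
eef_rot: [-3.142, -0.0, -3.112]
force: [-0.6, -0.3, -0.6]
finger_gap: 0.0598
finger_force: 0.0
```

Call:
servo_tool(
  deltas=[
    [60,0,0,3,0],
    [60,0,0,10,0],
    [60,0,0,30,0],
    [60,0,0,40,0],
    [60,-20,0,30,0],
  ],
)

```text
clock: 16.53
eef_pos: [0.588, -0.0463, 0.1567]
eef_rot: [3.141, 0.005, -3.112]
force: [1.5, -0.3, 2.4]
finger_gap: 0.0598
finger_force: 0.0
```

Call:
servo_tool(
  deltas=[
    [60,-15,0,0,0],
    [60,0,0,0,0],
    [60,0,0,0,0],
  ],
)

```text
clock: 16.78
eef_pos: [0.5697, -0.0469, 0.1547]
eef_rot: [-3.141, 0.001, -3.113]
force: [0.5, -0.6, 0.8]
finger_gap: 0.06
finger_force: 0.0
```

```bash
python3 - <<'E'
from h import *
S=ctrl.get_state(); print(S["clock"],S["eef_pos"],S["force"])
C=cal("wrist"); im,d=ctrl.read_camera("wrist"); P=cloud("wrist",d,C); cv2.imwrite("pics/w11.png",im)
q=P.reshape(-1,3); m=(abs(q[:,0]-.604)<.022)&(abs(q[:,1]+.048)<.022); h=q[m]
print(m.sum(),np.percentile(h[:,2],[1,10,50,90,99]).round(4)); h=h[h[:,2]>.029]
print("plane",np.linalg.lstsq(np.c_[h[:,:2]-[.604,-.048],np.ones(len(h))],h[:,2],rcond=None)[0])
m=(abs(q[:,0]-.604)<.035)&(abs(q[:,1]+.048)<.035)&(q[:,2]>.031)&(q[:,2]<.04);print(np.percentile(q[m],[1,99],axis=0).round(4))
for l in ("knob","medal_mid"):
  for r in ctrl.recognise(l,"wrist")[:2]:
    b=np.array(r["box"]).astype(int); t=P[b[1]:b[3]+1,b[0]:b[2]+1].reshape(-1,3); print(l,round(r["confidence"],2),b,np.nanmedian(t,0).round(4))
n="side";im,d=ctrl.read_camera(n);P=cloud(n,d)
for r in ctrl.recognise("knob",n)[:1]:
    b=np.array(r["box"]).astype(int); t=P[b[1]:b[3]+1,b[0]:b[2]+1].reshape(-1,3);print("side knob",b,np.nanmedian(t,0).round(4),np.percentile(t[:,2],[95]))
E
```

```text
16.7833 [ 0.5697309  -0.04693754  0.1547338 ] [ 0.50168613 -0.56229     0.80355529]
1993 [0.025  0.0262 0.0301 0.0317 0.0343]
plane [ 0.00021221 -0.00364845  0.03082032]
[[ 0.5784 -0.0726  0.031 ]
 [ 0.6292 -0.0229  0.0352]]
knob 0.72 [ 74  71 120 110] [ 0.4947 -0.1662  0.0647]
medal_mid 0.84 [228 192 285 245] [ 0.6043 -0.0461  0.0304]
medal_mid 0.58 [474  24 508  89] [0.4564 0.155  0.0059]
side knob [277 226 285 238] [ 0.4937 -0.1706  0.0596] [0.06846892]
```

```bash
python3 - <<'E'
from h import *
C=cal("wrist"); im,d=ctrl.read_camera("wrist"); P=cloud("wrist",d,C); q=P.reshape(-1,3)
r=q-[.604,-.0475,0]; c,s=np.cos(.028),np.sin(.028); a=r[:,0]*c+r[:,1]*s; b=-r[:,0]*s+r[:,1]*c
for n,m in (("-x",(a>-.0245)&(a<-.021)&(abs(b)<.02)),("+x",(a<.0245)&(a>.021)&(abs(b)<.02)),("-y",(b>-.0245)&(b<-.021)&(abs(a)<.02)),("+y",(b<.0245)&(b>.021)&(abs(a)<.02))):
    print(n,m.sum(),np.percentile(q[m][:,2],[10,50,90]).round(4))
im,d=ctrl.read_camera("scene"); P=cloud("scene",d)
for l in ("medal_mid","silver_coin"):
  for r in ctrl.recognise(l,"scene")[:4]:
    b=np.array(r["box"]).astype(int); t=P[b[1]:b[3]+1,b[0]:b[2]+1].reshape(-1,3); print(l,round(r["confidence"],2),b,np.nanmedian(t,0).round(4))
E
```

```text
-x 104 [0.033  0.0337 0.0345]
+x 288 [0.0265 0.0317 0.0342]
-y 183 [0.0259 0.0327 0.0344]
+y 176 [0.027  0.0337 0.0345]
medal_mid 0.78 [353 221 373 242] [0.3115 0.2985 0.0042]
medal_mid 0.77 [217 193 239 213] [ 0.5975 -0.0485  0.0299]
medal_mid 0.74 [295 220 314 237] [0.4531 0.1736 0.005 ]
medal_mid 0.61 [155 168 288 261] [ 0.6364 -0.011   0.0247]
silver_coin 0.53 [292 265 315 284] [0.5731 0.3036 0.0051]
silver_coin 0.25 [201 168 282 228] [ 0.5498 -0.0321  0.0274]
```

The holder's rim is at 34 mm on all four sides, so it lies flat in the well. The knob is down and the other parts I checked haven't moved. Handing in.

```bash
python3 -c "
from rig import ctrl
print(ctrl.job_done())"
```

```text
the job is handed in; nothing more can be done
None
```

I drew the tray out about 77 mm, where the pin snapped home in the stop plate's hole, laid the copper medal's holder flat in the empty well and handed the job in at about 17 s; the verdict was not shown.

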